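# Start frozen bagels in the toaster

## Task

Start the two frozen bagel halves toasting: push the toaster's lever all the way down until it catches and stays down, then press the bagel button (round), then the defrost button (long bar), each fully in and let go, and finish with the hand clear. Use the fingertips only: do not touch the bagel halves themselves or pick anything up, leave the square cancel button alone, do not press a button before the lever has caught, and leave the mug, jam jar and salt shaker where they stand.

Things in the scene. Friction and masses are not known exactly. Their poses are not given: they have to be found in the camera images.
- toaster: Two-slot toaster, fixed to the worktop: 300 long (its x) by 180 wide (its y), flat top (deck) 172 mm above the worktop, white plastic end caps, steel middle. Origin on the worktop under its centre; z up. Its lever and three buttons are at its -x end; the two slots run along x from -40 to 105 mm at y = +38 and -38 mm, 36 mm wide.
- lever_pad (a point): Centre of the top face of the white lever pad, which sticks out of the middle of the toaster's -x end face: at toaster (-174, 0, 158) mm when up. Pad 32 mm (toaster x) by 44 mm (toaster y), 11 mm thick; its inner edge is 8 mm from the end face. Deck is only 14 mm above it when up, 54 mm above it when down.
- lever (a joint): Lever travel, straight down, m: 0 = up, 0.040 = lower stop. Sprung upwards: 2 to 3 N to start it, 7 to 10 N near the bottom. A catch inside takes it at about 0.038 and then holds it at about 0.037 when let go; let go sooner, it comes back up. The racks under both bagel halves ride down with it.
- bagel_key (a joint): Bagel button travel, straight down, m: 0 = out, 0.005 = fully in. Spring return, 2 N to start, 5 N fully in.
- bagel_top (a point): Centre of the top face of the bagel button: round white cap, 24 mm across, at toaster (-98, +54) mm, top 8 mm above the deck (180 mm above the worktop). Seen by someone facing the lever end it is the left-hand button of the row of three.
- defrost_key (a joint): Defrost button travel, as for the bagel button (0 to 0.005 m, spring return, 2 to 5 N).
- defrost_top (a point): Centre of the top face of the defrost button: white bar, 12 mm (toaster x) by 34 mm (toaster y), at toaster (-98, -54) mm, top 8 mm above the deck; the other end of the row.
- cancel_key (a joint): Cancel button travel, m, as for the others. To be left alone.
- cancel_top (a point): Centre of the top face of the cancel button: square white cap, 20 mm, in the middle of the row at toaster (-98, 0) mm, top 8 mm above the deck. To be left alone.
- bagel_a: Loose frozen bagel half, 98 mm across, 24 mm thick, standing on edge in the slot at toaster y = +38 mm on its rack, cut face inward. Origin at its lowest point: 105 mm above the worktop with the lever up, so that its top stands 31 mm above the deck; about 68 mm with the lever caught.
- bagel_b: The same in the slot at toaster y = -38 mm.
- mug: Loose white mug, 78 mm across, 92 mm high, handle at its +y. Origin at the centre of its underside. Bystander.
- jam: Loose jam jar, 66 mm across, 95 mm high. Origin at the centre of its underside. Bystander.
- shaker: Loose white salt shaker, 52 mm across, 90 mm high. Origin at the centre of its underside. Bystander.
Not all that is in view belongs to the job. Leave any black look-alike of the bagel_b alone. Leave any purple look-alike of the bagel_a alone.

How it is judged (in metres and radians):
On the way, in this order (a step that is already met when the one before it is completed fails the run):
1. the lever is pushed down to its catch (travel over 35.5 mm) (value of joint lever above 0.0355 m), for 0.2 s.
2. the bagel button is pressed in (over 3.5 of 5 mm) with the lever still down (value of joint bagel_key above 0.0035 m and value of joint lever above 0.0355 m), for 0.05 s.
3. the defrost button is then pressed in (over 3.5 of 5 mm) with the bagel button let go (value of joint defrost_key above 0.0035 m and value of joint lever above 0.0355 m and value of joint bagel_key below 0.002 m), for 0.05 s.
At the end, for the whole second after the job is handed in: The lever is caught down (travel over 35.5 mm), all three buttons are out again (under 1.5 mm), both bagel halves stand lowered in their slots (undersides 60 to 74 mm above the worktop) and at rest, and the mug, jar and shaker stand upright within 25 mm of where they were (value of joint lever above 0.0355 m and value of joint each of bagel_key, defrost_key, cancel_key below 0.0015 m and z of bagel_a in the frame of toaster between 0.06 and 0.074 m and angle between each of bagel_a, bagel_b's own z axis and vertical below 0.35 rad and linear speed of each of bagel_a, bagel_b, mug, jam, shaker below 0.02 m/s and z of bagel_b in the frame of toaster between 0.06 and 0.074 m and distance of each of mug, jam, shaker from where it was at the start of the episode below 0.025 m and angle between each of mug, jam, shaker's own z axis and vertical below 0.2 rad); the robot touches nothing.
It fails at once if the cancel button is pressed (over 2 mm) (value of joint cancel_key above 0.002 m).
It fails at once if the bagel or defrost button is pressed (over 2.5 mm) while the lever is not down (value of joint any of bagel_key, defrost_key above 0.0025 m and value of joint lever below 0.0345 m).
It fails at once if a bagel half is pushed or held by the fingers or the arm (over 1 N) (contact force between any of the fingers, the arm and bagel_a above 1 N or contact force between any of the fingers, the arm and bagel_b above 1 N).
It fails at once if a bagel half is lifted (more than 20 mm above its raised place) (height (world z) of any of bagel_a, bagel_b above 0.125 m).
It fails at once if the mug, jar or shaker is lifted (over 15 mm), moved (over 25 mm) or tipped (height (world z) of any of mug, jam, shaker above 0.015 m or distance of any of mug, jam, shaker from where it was at the start of the episode above 0.025 m or angle between any of mug, jam, shaker's own z axis and vertical above 0.3 rad).
It also fails if it takes over 43 s, if anything falls off the work surface, if the arm or the gripper's body presses on something with over 40 N, if the wrist force passes 120 N, or if a joint passes its speed limit or range.

## Robot

A 6-joint arm with a two-finger parallel gripper is mounted at the origin on the work surface. World frame = base frame: x ahead of the robot, y to its left, z up, the work surface at z = 0. Lengths are in mm, angles in rad, forces in N, time in s.
With the tool pointing down it reaches from about 400 to 925 mm from the base axis. Payload 12.5 kg.
Tool frame: the origin (TCP) lies midway between the tips of the shut fingers; the grasp point (between the pads) lies 19 mm behind it; z points along the fingers, y is the line along which they close (so a half turn about z gives the same grasp; the last joint's range is limited). The gripper opens to 95 mm and grips with 3 to 60 N. Pads are 20 mm wide; open, the fingers measure 119 mm over their backs; the gripper's body (75 mm by 180 mm) begins 59 mm behind the grasp point.
Start: joints at [1.029, 0.491, 1.559, -0, 1.092, -0.106], TCP at [263.821, 566.608, 214.661] pointing down, gripper open.
Joint ranges: [-3.1, 3.1], [-0.84, 2.19], [0.05, 2.79], [-1.13, 4.28], [0.06, 2.93], [-2.69, 2.69]. Speed limits (rad/s): [2.22, 2.22, 2.79, 3.14, 3.14, 3.14].

## Interface

Orientations are given as [roll, pitch, yaw] about the fixed x, y, z axes, in that order (R = Rz(yaw) Ry(pitch) Rx(roll)).
In Python, from cell import env gives the robot as it stands.
- The arm moves only by the shell command python3 -m inch 'ROWS'. ROWS is JSON, a list of rows, each a list of 7 numbers: the turn, a rotation vector about the tool's x, y, z in rad, then the shift along the tool's x, y, z in cm, then the closure, from -1 (fully open) to 1 (shut). A call has 1 to 20 rows; each row shifts and turns the commanded pose from where the row before left it, along the tool's axes as they then stand; what a row does not reach is not made up. A row lasts 1/8 s, in which the tool goes at most 62.5 mm and 10.7 degrees, less where a joint would pass 70% of its speed; a pose out of reach is approached as far as the arm can. A call with a gripper value outside its range is refused whole. The fingers move at their own pace and stop on an object; the grip force is fixed at half the most. Time passes only in rows, so rows that do not move let the fingers close. It gives the time, the measured TCP pose, the force, the opening and the grip force at its end, in the units of the state.
- env.state(): the state, without advancing time (a new reading comes with each control period).
- env.read_camera(name): name is "side" or "top"; returns a dict with "img" (480x640x3 uint8, red, green, blue), "depth" (480x640 float32, mm along the optical axis (not along the pixel's ray), 0 where there is no reading), "fx", "fy", "cx", "cy" (pixels), "position" and "orientation" of the camera in the world. Camera axes: x right, y down, z forward; pixel columns grow to the right and rows downward; lengths in mm; the calibration is good to about 2 mm. A picture is of the moment at which its call begins.
- env.job_done(): hands the job in; it is judged then, once.
Trained networks look in a picture, given as the dict that the camera call returned (one of the last four; its "shot" number tells which), for a name from the list of things; names that differ only in an ending like _2 or _b are one class to them, and where a whole thing is asked for, a point or a joint stands for the part that bears it (a point fixed in the world has none). Each returns a list of dicts, best first, with "score" (0 to 1); they miss things now and then, are a little off and sometimes report something else, mostly with a low value. They report only what shows in the picture. A call takes as long as a camera call. They do not tell look-alikes from the thing itself.
- env.find_in(picture, target): "centre" ([x, y, z] in mm, in the coordinates of the camera as it stood for that picture, good to about 4 mm: the middle of the surface that is visible of it).
- env.trace(picture, target): "mask" (480x640 bool, what is visible of it).
The state is a dict: "t": time; "joints": joint angles; "qvel": joint speeds; "tau": joint torques, N m; "eef_pos": TCP position; "tcp_rot": TCP orientation; "ft_force": force on the tool from outside, world axes, zero at the start; "moment": the same for the moment, N m; "opening": opening from 0.0 (shut) to 1.0 (fully open); "grip_force": force on a finger pad.
Only numpy, scipy, OpenCV 4.12 (cv2) and the standard library are available. Lean on these libraries where they do the work, as an engineer would, in place of code of your own. Each camera call takes 0.05 s, during which the arm holds its last target. There are 200 camera calls.

## Working session

There is one attempt and no reset: what is moved stays moved. The work goes in short steps, Python scripts to look and compute and a shell command to move; the robot and the scene stay as the last step left them, time stands still between calls to the robot, and variables do not carry over. Pictures are saved under pics/ and viewed, at most 10 in all, crops included, and the job is handed in when it is done.

```bash
mkdir -p pics; cat > h.py <<'E'
import numpy as np, cv2
from cell import env
from scipy.spatial.transform import Rotation as R
def Rm(o):
    o=np.array(o,float)
    return o if o.shape==(3,3) else R.from_euler('xyz',o).as_matrix() if o.size==3 else R.from_quat(o).as_matrix()
def w(p,c): return Rm(p["orientation"])@np.array(c)+np.array(p["position"])
def cloud(p):
    v,u=np.mgrid[:480,:640]; d=p["depth"]
    c=np.stack([(u-p["cx"])/p["fx"]*d,(v-p["cy"])/p["fy"]*d,d],-1)
    return c@Rm(p["orientation"]).T+np.array(p["position"])
E
python3 - <<'E'
from h import *
print(env.state())
for n in("top","side"):
    p=env.read_camera(n); cv2.imwrite(f"pics/{n}0.png",p["img"][...,::-1]); print(n,p["position"],p["orientation"])
    for t in("toaster","lever_pad","bagel_top","defrost_top","cancel_top","bagel_a","mug","jam","shaker"):
        for f in env.find_in(p,t)[:3]: print(t,np.round(w(p,f["centre"])),round(f["score"],2))
    P=cloud(p); z=P[...,2]; m=(z>162)&(z<176)&(p["depth"]>0)
    if n=="top":
        q=P[m][:,:2].astype(np.float32); print("deck",len(q),cv2.minAreaRect(q))
E
```

```text
{'t': 0.0, 'joints': array([ 1.02943042e+00,  4.91528248e-01,  1.55951230e+00, -6.25906563e-06,
        1.09171545e+00, -1.05598453e-01]), 'qvel': array([-0.00074094, -0.00028826, -0.00240581, -0.00023193,  0.00075208,
        0.00059223]), 'tau': array([-3.85728592e-03, -6.12636995e+01, -2.58179176e+01,  6.90784352e-02,
        4.82687261e-02, -9.91495517e-05]), 'eef_pos': array([263.65112676, 566.35938411, 214.05956806]), 'tcp_rot': array([-3.14043521e+00, -1.17098947e-04,  2.70582803e+00]), 'ft_force': array([0.03765861, 0.16435151, 0.19642361]), 'moment': array([-0.04211361,  0.02642014, -0.00625455]), 'grip_force': 0.0, 'opening': 0.9984921311894007}
top [ 473.59294538  -10.44502532 1102.12744348] [-3.00450668  0.00858066 -1.58961469]
toaster [609. -33. 171.] 0.76
lever_pad [572. -70. 105.] 0.84
bagel_top [529. -80. 178.] 0.68
bagel_top [ 620. -127.  184.] 0.18
defrost_top [ 623. -130.  183.] 0.49
cancel_top [ 577. -104.  181.] 0.46
bagel_a [657. 264.  82.] 0.85
bagel_a [601.  20. 193.] 0.7
bagel_a [832. -17.  77.] 0.58
mug [480. 124.   9.] 0.91
jam [393. -98.  96.] 0.67
jam [532. -79. 181.] 0.43
shaker [ 582. -322.   77.] 0.86
deck 16514 ((613.6766357421875, -35.75245666503906), (335.633544921875, 178.71954345703125), 62.34035873413086)
side [ 438.22098747 -465.61158585  723.33136658] [-2.43263211 -0.00502775 -0.36532369]
toaster [ 598. -103.  166.] 0.73
toaster [ 397. -122.   85.] 0.61
lever_pad [ 545. -174.  160.] 0.82
lever_pad [ 581. -111.  179.] 0.63
bagel_top [530. -86. 175.] 0.64
defrost_top [ 624. -136.  177.] 0.82
defrost_top [ 540. -176.  157.] 0.57
defrost_top [ 578. -112.  179.] 0.46
cancel_top [ 580. -114.  179.] 0.67
bagel_a [661. -36. 190.] 0.97
bagel_a [591.   1. 185.] 0.96
bagel_a [831. -37.  75.] 0.78
mug [481. 100.  59.] 0.78
mug [529. -86. 177.] 0.28
jam [ 393. -122.   87.] 0.8
jam [ 596. -100.  166.] 0.4
shaker [ 583. -333.   89.] 0.61
shaker [ 581. -115.  177.] 0.15
```

View pics/top0.png

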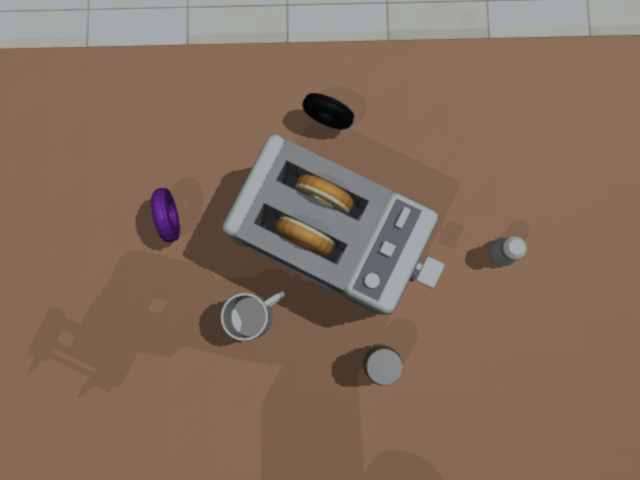

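View pics/side0.png

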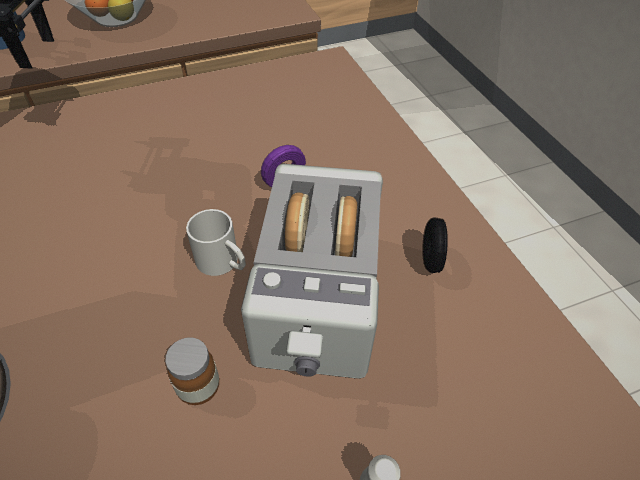

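```bash
python3 - <<'E'
from h import *
for n in("top","side"):
    p=env.read_camera(n);P=cloud(p);z=P[...,2];ok=p["depth"]>0
    for lo,hi in((150,163),(166,175),(177,186)):
        m=(ok&(z>lo)&(z<hi)&(abs(P[...,0]-600)<200)&(abs(P[...,1]+50)<250)).astype(np.uint8)
        k,l,s,c=cv2.connectedComponentsWithStats(m)
        for i in range(1,k):
            if s[i,4]>60:
                q=P[l==i]; r=cv2.minAreaRect(q[:,:2].astype(np.float32)); print(n,lo,s[i,4],np.round(np.median(q,0)),np.round(r[0]),np.round(r[1]),round(r[2],1),np.round(c[i]))
    for b in ("lever_pad","defrost_top","bagel_top","cancel_top"):
        t=env.trace(p,b)
        if t: 
            q=P[t[0]["mask"]&ok]; print(n,b,t[0]["score"],len(q),np.round(np.median(q,0)),np.round(np.percentile(q,[5,95],0)))
E
```

```text
top 150 621 [ 543. -172.  158.] [ 544. -169.] [42. 44.] 62.1 [429. 272.]
top 150 69 [496. -69. 161.] [496. -70.] [77.  4.] 61.5 [364. 303.]
top 166 15619 [618. -34. 171.] [622. -19.] [295. 176.] 62.3 [334. 224.]
top 177 67 [650. -46. 182.] [652. -44.] [12. 26.] 63.2 [346. 202.]
top 177 161 [ 625. -131.  180.] [ 625. -131.] [12. 34.] 61.9 [403. 217.]
top 177 67 [617.  56. 183.] [615.  54.] [14. 30.] 89.4 [282. 225.]
top 177 78 [581. -11. 181.] [583.  -8.] [14. 29.] 35.8 [324. 246.]
top 177 164 [ 577. -106.  180.] [ 577. -106.] [19. 20.] 62.4 [388. 249.]
top 177 187 [529. -81. 180.] [529. -81.] [22. 22.] 43.7 [372. 280.]
top lever_pad 0.87 1257 [570. -67. 153.] [[ 526. -185.  101.]
 [ 701.   81.  161.]]
top defrost_top 0.7 168 [ 577. -106.  180.] [[ 568. -114.  176.]
 [ 587.  -97.  183.]]
top bagel_top 0.68 173 [529. -79. 180.] [[520. -88. 177.]
 [538. -71. 183.]]
top cancel_top 0.55 171 [ 577. -106.  180.] [[ 568. -116.  176.]
 [ 587.  -97.  183.]]
side 150 141 [636.  90. 157.] [631.  77.] [37. 35.] 63.1 [301. 187.]
side 150 127 [707.  55. 156.] [705.  55.] [11. 37.] 76.9 [350. 191.]

[... 420 characters left out ...]
41.]
side 177 144 [585. -13. 182.] [589.  -9.] [20. 27.] 71.8 [293. 229.]
side 177 141 [652. -45. 182.] [654. -44.] [14. 26.] 68.5 [345. 233.]
side 177 197 [530. -83. 179.] [530. -82.] [23. 23.] 75.6 [271. 279.]
side 177 181 [ 578. -107.  179.] [ 578. -107.] [21. 20.] 68.1 [311. 283.]
side 177 188 [ 625. -133.  179.] [ 625. -133.] [13. 33.] 61.1 [352. 287.]
side lever_pad 0.79 856 [ 543. -176.  157.] [[ 523. -193.  152.]
 [ 561. -158.  158.]]
side defrost_top 0.6 242 [ 625. -134.  178.] [[ 611. -143.  173.]
 [ 638. -124.  180.]]
side bagel_top 0.52 262 [530. -84. 178.] [[520. -93. 172.]
 [540. -72. 180.]]
side cancel_top 0.79 246 [ 578. -109.  178.] [[ 568. -118.  171.]
 [ 589.  -97.  180.]]
```

The top view shows the lever pad at (429,272), the round button at (372,280), the square one at (388,249) and the bar at (403,217). The side view agrees. In world coordinates the pad is at about (542,-174), bagel at (529.5,-82), cancel at (577.5,-106.5) and defrost at (625,-132), with toaster yaw 62.3°. First I shut the fingers, lift, turn and head for the lever.

```bash
python3 -m inch '[[0,0,0.18,0,0,-0.7,1],[0,0,0.18,0,0,-0.7,1],[0,0,0.18,0,0,-0.7,1],[0,0,0.18,0,0,-0.7,1],[0,0,0.18,0,0,-0.7,1],[0,0,0.18,0,0,-0.7,1],[0,0,0.18,0,0,-0.7,1],[0,0,0.18,0,0,-0.7,1],[0,0,0.18,0,0,-0.7,1],[0,0,0,-3.8,4.2,0,1],[0,0,0,-3.8,4.2,0,1],[0,0,0,-3.8,4.2,0,1],[0,0,0,-3.8,4.2,0,1],[0,0,0,-3.8,4.2,0,1],[0,0,0,-3.8,4.2,0,1],[0,0,0,-3.8,4.2,0,1],[0,0,0,-3.8,4.2,0,1],[0,0,0,-3.8,4.2,0,1],[0,0,0,-3.8,4.2,0,1],[0,0,0,-3.8,4.2,0,1]]'
cat > to.py <<'E'
import sys
from h import *
s=env.state(); M=Rm(s["tcp_rot"]); e=s["eef_pos"]
print(round(s["t"],2),np.round(e,1),np.round(s["tcp_rot"],3),"F",np.round(s["ft_force"],1),"open",round(s["opening"],2))
for n,t in dict(lever=(541,-176,158),bagel=(529.5,-82,180),defrost=(625,-132,180)).items(): print(n,"tool cm",np.round(M.T@(np.array(t)-e)/10,2))
E
python3 to.py
```

```text
t: 4.0
eef_pos: [478.0, -20.5, 277.9]
tcp_rot: [3.141, -0.0, 1.086]
ft_force: [0.7, 1.1, -0.0]
opening: 0.008
grip_force: 0.0
4.0 [478.  -20.5 277.9] [ 3.141 -0.     1.086] F [ 0.7  1.1 -0. ] open 0.01
lever tool cm [-10.82  12.81  11.99]
bagel tool cm [-3.04  7.41  9.79]
defrost tool cm [-3.01 18.19  9.8 ]
```

```bash
python3 -m inch '[[0,0,0,-3.6,4.3,0,1],[0,0,0,-3.6,4.3,0,1],[0,0,0,-3.6,4.2,0,1],[0,0,0,0,0,4,1],[0,0,0,0,0,4,1],[0,0,0,0,0,2,1],[0,0,0,0,0,0,1],[0,0,0,0,0,0,1]]'; python3 to.py
python3 - <<'E'
from h import *
p=env.read_camera("side"); cv2.imwrite("pics/side1.png",p["img"][...,::-1])
E
```

```text
t: 5.0
eef_pos: [541.0, -174.0, 178.6]
tcp_rot: [3.14, -0.0, 1.086]
ft_force: [-0.9, -0.5, 0.5]
opening: 0.004
grip_force: 0.0
5.0 [ 541.  -174.   178.6] [ 3.14  -0.     1.086] F [-0.9 -0.5  0.5] open 0.0
lever tool cm [-0.18  0.09  2.06]
bagel tool cm [ 7.6  -5.3  -0.15]
defrost tool cm [ 7.63  5.48 -0.13]
```

View pics/side1.png

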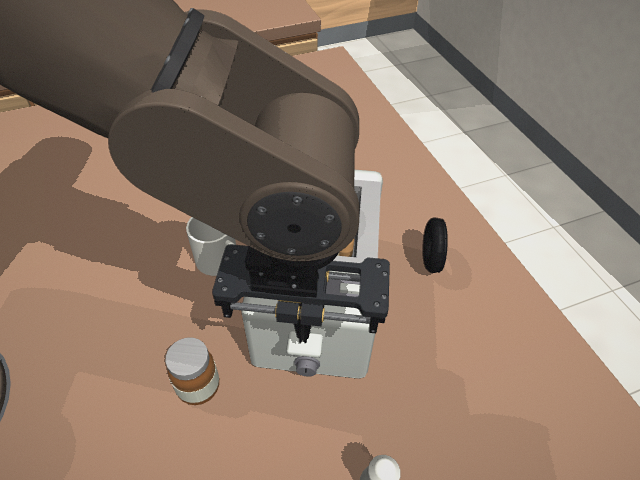

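The fingertips at (304,335) are right above the pad at (305,343). Pushing down.

```bash
python3 -m inch '[[0,0,0,-0.2,0.1,1,1],[0,0,0,0,0,1,1],[0,0,0,0,0,0.7,1],[0,0,0,0,0,0.7,1],[0,0,0,0,0,0.7,1],[0,0,0,0,0,0.7,1],[0,0,0,0,0,0.7,1],[0,0,0,0,0,0.3,1],[0,0,0,0,0,0,1]]'; python3 to.py
```

```text
t: 6.18
eef_pos: [540.6, -176.2, 119.5]
tcp_rot: [3.141, 0.0, 1.086]
ft_force: [-1.9, -1.5, 6.8]
opening: 0.003
grip_force: 3.1
6.17 [ 540.6 -176.2  119.5] [3.141 0.    1.086] F [-1.9 -1.5  6.8] open 0.0
lever tool cm [ 0.04  0.03 -3.85]
bagel tool cm [ 7.82 -5.37 -6.05]
defrost tool cm [ 7.85  5.41 -6.05]
```

```bash
python3 -m inch '[[0,0,0,0,0,0.15,1],[0,0,0,0,0,0.1,1],[0,0,0,0,0,0.1,1],[0,0,0,0,0,0,1]]'; python3 to.py
```

```text
t: 6.68
eef_pos: [540.7, -176.5, 117.9]
tcp_rot: [3.14, 0.0, 1.086]
ft_force: [-6.6, -1.4, 23.9]
opening: 0.007
grip_force: 11.9
6.67 [ 540.7 -176.5  117.9] [3.14  0.    1.086] F [-6.6 -1.4 23.9] open 0.01
lever tool cm [ 0.06  0.01 -4.01]
bagel tool cm [ 7.84 -5.38 -6.23]
defrost tool cm [ 7.86  5.4  -6.21]
```

The push hit the lower stop at 24 N. I'll lift off, move above the round button and check that the lever stayed down.

```bash
python3 -m inch '[[0,0,0,0,0,-2,1],[0,0,0,0,0,-4,1],[0,0,0,0,0,-3.7,1],[0,0,0,3.9,-2.7,0,1],[0,0,0,3.9,-2.7,0,1],[0,0,0,0,0,0,1],[0,0,0,0,0,0,1]]'; python3 to.py
python3 - <<'E'
from h import *
p=env.read_camera("side"); cv2.imwrite("pics/side2.png",p["img"][...,::-1])
P=cloud(p)
for f in env.trace(p,"lever_pad")[:2]: print(f["score"],np.round(np.median(P[f["mask"]],0)))
m=(abs(P[...,0]-541)<12)&(abs(P[...,1]+177)<12); print(np.round(np.percentile(P[m][:,2],[5,25,50,75,95])))
E
```

```text
t: 7.55
eef_pos: [529.3, -82.0, 212.9]
tcp_rot: [-3.141, 0.0, 1.086]
ft_force: [-0.3, -0.5, 0.2]
opening: 0.004
grip_force: 0.0
7.55 [529.3 -82.  212.9] [-3.141  0.     1.086] F [-0.3 -0.5  0.2] open 0.0
lever tool cm [-7.77  5.42  5.49]
bagel tool cm [0.01 0.02 3.29]
defrost tool cm [ 0.04 10.8   3.29]
0.72 [ 543. -176.  120.]
[ -2.  -1. 118. 120. 121.]
```

View pics/side2.png

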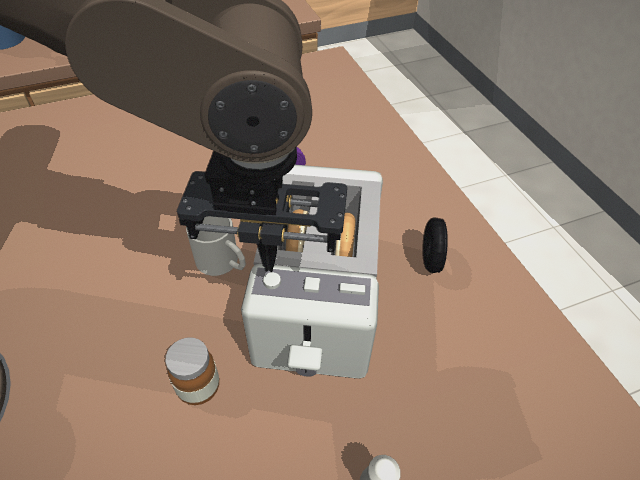

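The lever is held down: the pad is at (305,357) with its top at z≈120. The fingertips at (268,268) are above the round button at (272,280). Pressing it.

```bash
python3 -m inch '[[0,0,0,0,0,2,1],[0,0,0,0,0,1.2,1],[0,0,0,0,0,0.3,1],[0,0,0,0,0,0.2,1],[0,0,0,0,0,0.15,1],[0,0,0,0,0,0,1]]'; python3 to.py
```

```text
t: 8.4
eef_pos: [529.3, -82.1, 175.3]
tcp_rot: [3.14, 0.0, 1.086]
ft_force: [-3.0, -2.7, 6.0]
opening: -0.001
grip_force: 2.9
8.4 [529.3 -82.1 175.3] [3.14  0.    1.086] F [-3.  -2.7  6. ] open -0.0
lever tool cm [-7.76  5.41  1.73]
bagel tool cm [ 0.02  0.02 -0.47]
defrost tool cm [ 0.05 10.8  -0.46]
```

```bash
python3 -m inch '[[0,0,0,0,0,0.1,1],[0,0,0,0,0,0.05,1],[0,0,0,0,0,0,1]]'; python3 to.py; python3 -m inch '[[0,0,0,0,0,-2,1],[0,0,0,0,0,-2,1],[0,0,0,0,5.4,0,1],[0,0,0,0,5.4,0,1],[0,0,0,0,0,0,1],[0,0,0,0,0,0,1]]'; python3 to.py
```

```text
t: 8.78
eef_pos: [529.3, -82.1, 175.1]
tcp_rot: [3.139, -0.0, 1.086]
ft_force: [-7.3, -1.9, 19.8]
opening: 0.007
grip_force: 9.9
8.78 [529.3 -82.1 175.1] [ 3.139 -0.     1.086] F [-7.3 -1.9 19.8] open 0.01
lever tool cm [-7.76  5.4   1.72]
bagel tool cm [ 0.02  0.01 -0.49]
defrost tool cm [ 0.05 10.79 -0.47]
t: 9.52
eef_pos: [624.1, -131.8, 212.7]
tcp_rot: [-3.141, -0.0, 1.086]
ft_force: [-0.6, -0.1, 0.2]
opening: 0.007
grip_force: 0.0
9.53 [ 624.1 -131.8  212.7] [-3.141 -0.     1.086] F [-0.6 -0.1  0.2] open 0.01
lever tool cm [-7.79 -5.29  5.47]
bagel tool cm [-1.000e-02 -1.069e+01  3.280e+00]
defrost tool cm [0.02 0.09 3.27]
```

The bagel button bottomed at 20 N and is released. Next is defrost, then back off and clear.

```bash
python3 -m inch '[[0,0,0,0,0.1,2,1],[0,0,0,0,0,1.2,1],[0,0,0,0,0,0.3,1],[0,0,0,0,0,0.2,1],[0,0,0,0,0,0.2,1],[0,0,0,0,0,0.1,1],[0,0,0,0,0,0,1]]'; python3 to.py; python3 -m inch '[[0,0,0,0,0,-2,1],[0,0,0,0,0,-5,1],[0,0,0,0,0,-5,1],[0,0,0,-5,0,0,1],[0,0,0,-5,0,0,1],[0,0,0,-5,0,0,1],[0,0,0,0,0,0,1],[0,0,0,0,0,0,1],[0,0,0,0,0,0,1]]'; python3 to.py
python3 - <<'E'
from h import *
p=env.read_camera("side"); cv2.imwrite("pics/side3.png",p["img"][...,::-1])
P=cloud(p)
for n,x,y in(("lever",541,-177),("bagel",529.5,-82),("cancel",577.5,-106.5),("defrost",625,-132)):
    m=(abs(P[...,0]-x)<6)&(abs(P[...,1]-y)<6)&(P[...,2]<200)&(P[...,2]>90); print(n,m.sum(),np.round(np.median(P[m][:,2]),1) if m.any() else None)
E
```

```text
t: 10.4
eef_pos: [625.5, -132.5, 175.1]
tcp_rot: [3.14, -0.0, 1.086]
ft_force: [-7.1, 3.3, 16.1]
opening: 0.002
grip_force: 7.9
10.4 [ 625.5 -132.5  175.1] [ 3.14  -0.     1.086] F [-7.1  3.3 16.1] open 0.0
lever tool cm [-7.79 -5.45  1.7 ]
bagel tool cm [-1.000e-02 -1.085e+01 -5.100e-01]
defrost tool cm [ 0.02 -0.07 -0.49]
t: 11.52
eef_pos: [556.1, -264.4, 293.2]
tcp_rot: [3.141, -0.0, 1.087]
ft_force: [0.7, 0.4, -0.5]
opening: 0.007
grip_force: 0.0
11.53 [ 556.1 -264.4  293.2] [ 3.141 -0.     1.087] F [ 0.7  0.4 -0.5] open 0.01
lever tool cm [ 7.12 -5.46 13.52]
bagel tool cm [ 14.91 -10.85  11.32]
defrost tool cm [14.92 -0.07 11.32]
lever 74 120.4
bagel 0 None
cancel 0 None
defrost 0 None
```

View pics/side3.png

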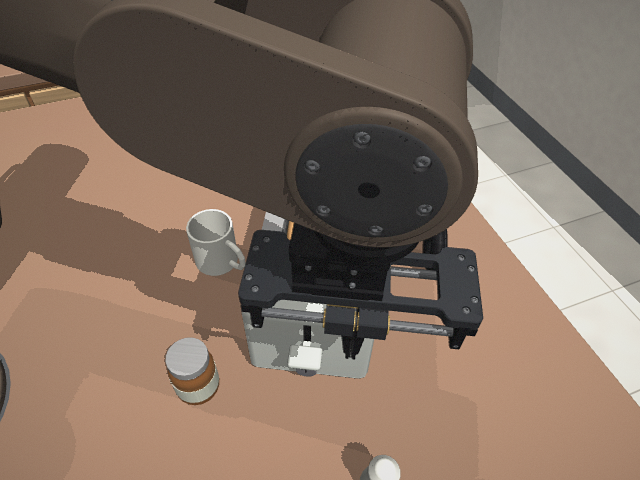

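The lever is still down (pad at (305,357), z≈120). The hand is clear at z≈293, and the mug, jar and shaker haven't moved. Both buttons bottomed and were released, so I'm handing in.

```bash
python3 -c "
from cell import env
print(env.job_done())"
```

```text
the job is handed in; nothing more can be done
None
```

The job is handed in: the lever is caught down, the bagel and then the defrost button were each pressed fully in and let go, and the hand is clear; the arm hid the three buttons in the last picture, so I did not see them back out.

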